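# Hold the square in the corner of the packing jig

### The arm

A 6-joint arm with a two-finger parallel gripper is mounted at the origin on the work surface. World frame = base frame: x ahead of the robot, y to its left, z up, the work surface at z = 0. Lengths are in m, angles in degrees, forces in N, time in s.
With the tool pointing down it reaches from about 0.275 to 1 m from the base axis. Payload 8.4 kg.
Tool frame: the origin (TCP) lies midway between the tips of the shut fingers; the grasp point (between the pads) lies behind it (arm.tcp_to_grasp is the z of the grasp point in the tool frame, in m); z points along the fingers, x is the direction in which the jaws open and shut, and the axes are right-handed (so a half turn about z gives the same grasp; the last joint's range is limited). The gripper opens to 85 mm and grips with 20 to 120 N. Pads are 22 mm wide; open, the fingers measure 114 mm over their backs; the gripper's body (76 mm by 85 mm) begins 54 mm behind the grasp point. The pads swing forward as they close: fully open they stand 13 mm farther back than shut.
Start: joints at [69.763, 20.225, 93.587, -0, 66.188, -0.138], TCP at [0.215, 0.587, 0.231] pointing down, gripper open.
Joint ranges: [-150.9, 150.9], [-52.94, 120.26], [3.33, 152.33], [-74.26, 254.26], [0, 154.13], [-172.89, 172.89]. Speed limits (degrees/s): [127.2, 127.2, 159.86, 180, 180, 180].

### API

Orientations are given as [roll, pitch, yaw] about the fixed x, y, z axes, in that order (R = Rz(yaw) Ry(pitch) Rx(roll)).
In Python, from workcell import monitor, imaging, ticket, arm gives the robot as it stands.
- The arm moves only by the tool move_arm, never from a script. Its argument "rows" is a list that holds one entry, the list of rows, each a list of 7 numbers: the turn, a rotation vector about the tool's x, y, z in degrees, then the shift along the tool's x, y, z in cm, then the opening, from -1 (shut) to 1 (fully open), so that 0 is half open. A call has 1 to 5 rows; each row shifts and turns the commanded pose from where the row before left it, along the tool's axes as they then stand; what a row does not reach is not made up. A row lasts 1/10 s, in which the tool goes at most 50 mm and 8.59 degrees, less where a joint would pass 70% of its speed; a pose out of reach is approached as far as the arm can. A call with a gripper value outside its range is refused whole. The fingers move at their own pace and stop on an object; "newtons" is the grip in N (left out, the last holds). Time passes only in rows, so rows that do not move let the fingers close. It gives the time, the measured TCP pose, the force and the opening at its end, in the units of the state.
- monitor.sense(): the state, without advancing time (a new reading comes with each control period).
- imaging.capture(name): name is "side" or "top"; returns (picture, depth): 420x560x3 uint8, red, green, blue; 420x560 float32, m along the optical axis (not along the pixel's ray), 0 where there is no reading.
- imaging.calibration(name): a dict with "fx", "fy", "cx", "cy" (pixels), "dist_coeffs" ([k1, k2, p1, p2, k3] as OpenCV has them; the pictures are not rectified), "pose" (4x4, takes a point from camera to world coordinates). Camera axes: x right, y up, looking along -z (the intrinsics and any distortion apply to the point x, -y, -z); pixel columns grow to the right and rows downward; lengths in m; the calibration is good to about 2 mm. A picture is of the moment at which its call begins. calibration takes no time and is no camera call.
- ticket.close_job(): hands the job in, once; it reports no verdict.
The state is a dict: "clock": time; "joint_positions": joint angles; "joint_velocities": joint speeds; "joint_efforts": joint torques, N m; "tcp_pos": TCP position; "tool_rot": TCP orientation; "force": force on the tool from outside, world axes, zero at the start; "wrist_torque": the same for the moment, N m; "opening": finger opening in m.
Only numpy, scipy, OpenCV 4.12 (cv2) and the standard library are available. Lean on these libraries where they do the work, as an engineer would, in place of code of your own. Each camera call takes 0.05 s, during which the arm holds its last target.

### The job

Pick up the steel square by its black grip, lay it flat on the white board of the packing jig and press it, without ramming, into the corner between the fixed fence and the sprung guide until both of its outer faces lie flush against the two rails and the guide stands square to the fence. Finish while still holding the square there by its grip, pressed firmly against both rails, so that a colleague can tighten the guide. Leave the two bottles and the label roll where they stand.

Things in the scene. Friction and masses are not known exactly. Their poses are not given: they have to be found in the camera images.
- jig: Packing jig: white board 250 x 250 x 12 mm fixed on the table; origin at the centre of its underside. Two grey rails, 14 mm thick, 28 mm high, stand on it: the fixed fence on its far (+x) edge, inner face at x = 85 mm, from y = -85 to +105; the guide on its right (-y) edge, inner face at y = -85 mm when square, from the corner to x = -85. All of slippery plastic (friction 0.2).
- jig_corner (a point): The inner corner where fence and guide meet, on the upper side of the board, 12 mm above the table, at (85, -85, 12) mm in the jig's frame. The guide's hinge axis is vertical and passes through it. Axes as the jig's.
- fence: The fixed rail of the jig (rigid with the board). Origin at the inner corner on the board; its working face looks to the jig's -x.
- guide (a joint): Angle of the guide (rad): 0 = square to the fence, positive = near end swung inward over the board. A spring holds it at its stop, +0.14 (near end 24 mm inward); pushing it back to 0 takes 0.5 N m (about 3.5 N at 150 mm from the corner). It can be pushed past square to -0.08 and springs back when let go.
- square: Loose dark steel square lying flat, 0.3 to 0.6 kg. Two legs at right angles, each 150 mm long outside, 28 wide, 14 thick. Origin on the underside below the middle of the grip. Outer heel at (+60, -60) mm: one leg runs from it along +y (outer face +x, goes to the fence), one along -x (outer face -y, goes to the guide). Home: axes parallel to the jig's.
- square_grip (a point): Centre of the black grip bar on the square's diagonal brace, 52 mm above its underside. Bar 70 mm long, 20 wide, 28 high (38 to 66 mm above the underside), lying along the square's (1, 1, 0) direction on two thin posts; pinch it across its 20 mm width, fingers closing along (1, -1, 0), the heel direction. Axes as the square's.
- square_heel (a point): The outer heel corner of the square at its underside, where its two outer faces would meet (the sharp 8 mm tip itself is notched away). Axes as the square's.
- bottle_a_mid (a point): Half-way up a standing clear glass bottle, 66 mm diameter, 180 mm tall: leave it.
- bottle_b_mid (a point): Half-way up a second such bottle: leave it.
- roll_mid (a point): Centre of a paper label roll standing on its end, 100 mm diameter, 60 mm tall: leave it.
Mind the look-alikes: they are no part of the job. Of the things like the square, leave any that is green; of the rest the smaller one is meant.

How it is judged:
By the outcome, as a careful person would: the job done as asked, in the order asked, and still so for the second after the job is handed in, while the arm keeps its last pose, push and grip.
It also fails if it takes over 51 s, if anything falls off the work surface, if the arm or the gripper's body presses on something with over 40 N, if the wrist force passes 120 N, or if a joint passes its speed limit or range.

## Working session

There is one attempt and no reset: what is moved stays moved. The work goes in short steps, Python scripts to look and compute and a tool call to move; the robot and the scene stay as the last step left them, time stands still between calls to the robot, and variables do not carry over. Pictures are saved under pics/ and viewed, and the job is handed in when it is done.

Besides the shell and the picture viewer there is one more tool, called after "Emit:" as name([rows], argument=value, ...), one row to a line, values as JSON. move_arm: Moves the arm, as the interface text tells. Its arguments: {"type":"object","properties":{"rows":{"type":"array","items":{"type":"array","items":{"type":"array","items":{"type":"number"}}}},"newtons":{"type":"number"}},"required":["rows"]}

```bash
ls -R . | head -30; mkdir -p pics; python3 - <<'E'
from workcell import monitor, imaging, ticket, arm
import cv2,numpy as np
print(monitor.sense()); print([a for a in dir(arm) if a[0]!='_'], arm.tcp_to_grasp)
for n in("side","top"):
    p,d=imaging.capture(n); cv2.imwrite(f"pics/{n}0.png",p[:,:,::-1]); np.savez(f"{n}0.npz",p=p,d=d); print(imaging.calibration(n))
E
```

```text
.:
pics

./pics:
{'clock': 0.0, 'joint_positions': array([ 6.97630639e+01,  2.02636416e+01,  9.36286989e+01,  1.14297488e-03,
        6.61879436e+01, -1.37671780e-01]), 'joint_velocities': array([-0.00235658, -0.01010428, -0.00171306, -0.08165188,  0.03441036,
        0.0415855 ]), 'joint_efforts': array([ 3.53494454e-05, -6.05241323e+01, -3.42077458e+01,  2.54903989e-04,
        9.02288826e-03,  3.44624894e-06]), 'tcp_pos': array([0.21461176, 0.58649391, 0.23055191]), 'tool_rot': array([-1.79998762e+02,  8.02813504e-02,  6.99002743e+01]), 'force': array([ 0.14706037,  0.34953444, -0.58043364]), 'wrist_torque': array([ 0.01203272, -0.02175885,  0.03993387]), 'opening': 0.08525482246638233}
['Unreachable', 'tcp_to_grasp'] -0.0187
{'fx': 421.20743184970746, 'fy': 421.20743184970746, 'cx': 287.6379081274879, 'cy': 213.43640562859372, 'dist_coeffs': array([-0.03363215,  0.        ,  0.        ,  0.        ,  0.        ]), 'pose': array([[ 0.99526612,  0.07175609, -0.06554704,  0.4561211 ],
       [-0.09652167,  0.6510072 , -0.75290982, -0.88132283],
       [-0.01135427,  0.75567234,  0.65485143,  0.86607977],
       [ 0.        ,  0.        ,  0.        ,  1.        ]])}
{'fx': 483.1619778222882, 'fy': 483.1619778222882, 'cx': 276.9977827020638, 'cy': 213.92308887722783, 'dist_coeffs': array([-0.03969066,  0.        ,  0.        ,  0.        ,  0.        ]), 'pose': array([[-0.0023973 ,  0.99042149, -0.13805623,  0.35020989],
       [-0.99999568, -0.00213958,  0.00201512,  0.01310023],
       [ 0.00170043,  0.13806046,  0.99042234,  1.54357304],
       [ 0.        ,  0.        ,  0.        ,  1.        ]])}
```

View pics/top0.png

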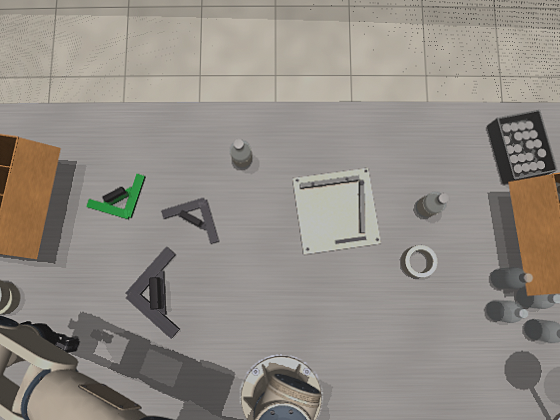

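View pics/side0.png

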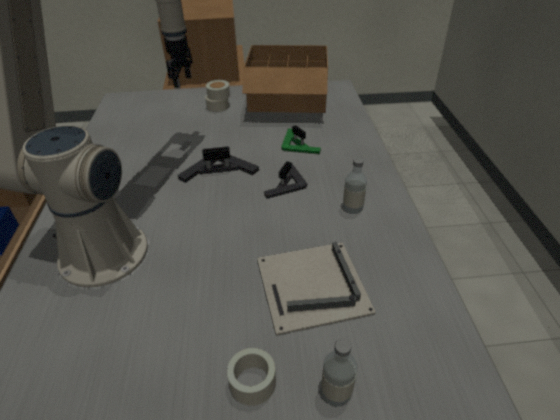

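```bash
cat > h.py <<'E'
from workcell import monitor, imaging, ticket, arm
import cv2,numpy as np
C={n:imaging.calibration(n) for n in("side","top")}
def rays(n,px):
    c=C[n];K=np.array([[c['fx'],0,c['cx']],[0,c['fy'],c['cy']],[0,0,1.]])
    u=cv2.undistortPoints(np.array(px,float).reshape(-1,1,2),K,c['dist_coeffs'])[:,0]
    d=np.c_[u[:,0],-u[:,1],-np.ones(len(u))]
    return c['pose'][:3,3],d@c['pose'][:3,:3].T
def plane(n,px,z):
    o,d=rays(n,px); return o+d*((z-o[2])/d[:,2])[:,None]
def depthpts(n,px,D):
    o,d=rays(n,px); px=np.array(px).round().astype(int)
    return o+d*D[px[:,1],px[:,0]][:,None]
def tri(pt,ps):
    o1,d1=rays("top",[pt]);o2,d2=rays("side",[ps]);d1=d1[0];d2=d2[0]
    s=np.linalg.lstsq(np.c_[d1,-d2],o2-o1,rcond=None)[0]
    a=o1+d1*s[0];b=o2+d2*s[1];return (a+b)/2,np.linalg.norm(a-b)
def crop(n,p,x0,y0,w,h,k,out):
    cv2.imwrite(out,cv2.resize(p[y0:y0+h,x0:x0+w,::-1],None,fx=k,fy=k,interpolation=cv2.INTER_CUBIC))
E
python3 - <<'E'
from h import *
T=np.load("top0.npz");S=np.load("side0.npz")
crop("top",T['p'],155,190,75,60,8,"pics/t_sq.png")
crop("top",T['p'],285,160,100,100,6,"pics/t_jig.png")
crop("side",S['p'],255,155,65,50,10,"pics/s_sq.png")
crop("side",S['p'],250,235,130,100,6,"pics/s_jig.png")
E
```

```text
(no output)
```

View pics/t_sq.png

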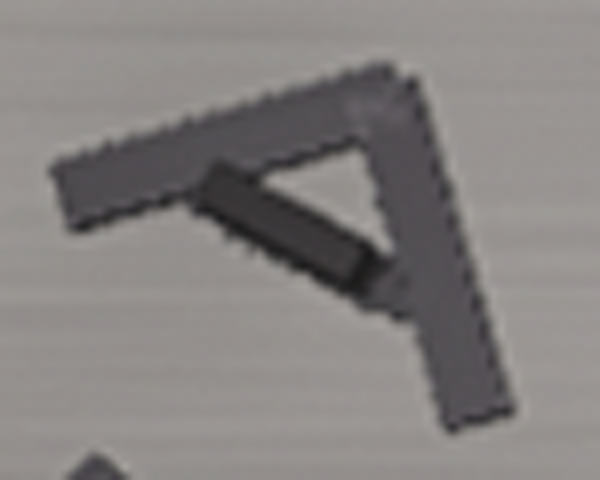

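View pics/t_jig.png

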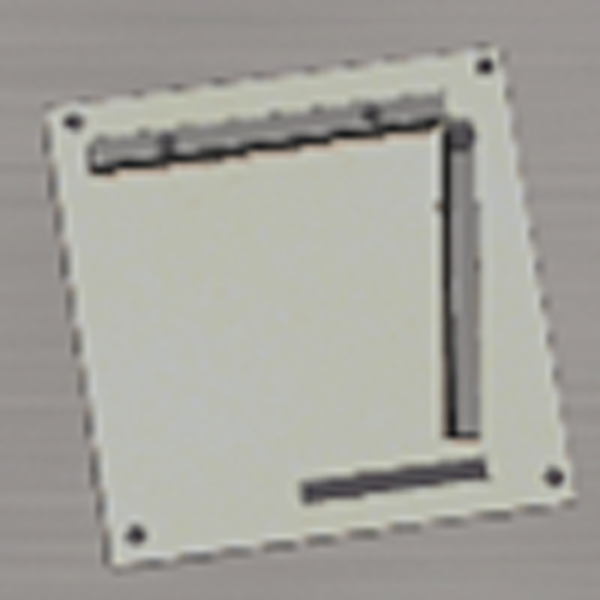

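View pics/s_sq.png

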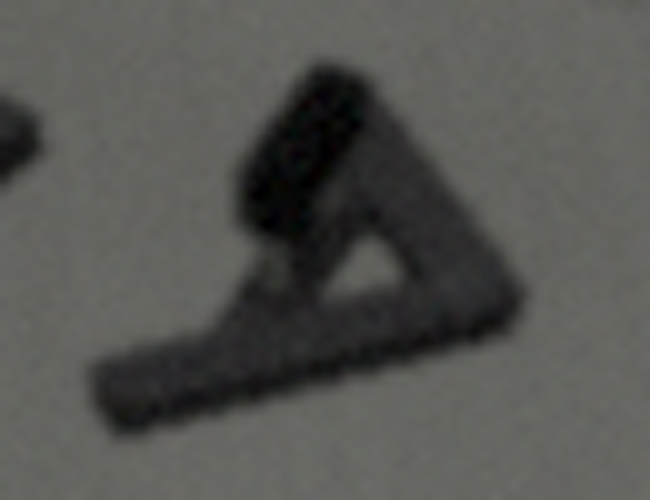

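View pics/s_jig.png

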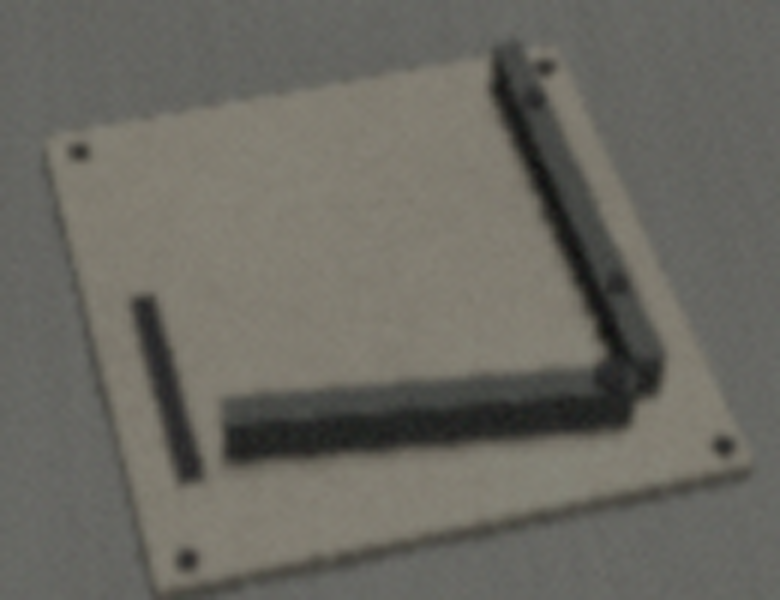

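```bash
python3 - <<'E'
from h import *
T=np.load("top0.npz");S=np.load("side0.npz")
def big(m):
    n,l,s,c=cv2.connectedComponentsWithStats(m.astype(np.uint8));k=1+np.argmax(s[1:,4]);return l==k
# board
for n,D,(x0,y0,x1,y1),th in(("top",T,(285,160,388,262),185),("side",S,(250,235,380,335),105)):
    p=D['p'].astype(int);g=p.mean(2)
    print(n, g[y0:y1,x0:x1].min(),np.percentile(g[y0:y1,x0:x1],[5,30,50,80,95]))
p=T['p'].astype(int);g=p.mean(2)
print(p[215,330],p[215,400],p[215,190],p[205,207],p[217,190])
p=S['p'].astype(int); print(p[290,320],p[230,300],p[172,288],p[187,290],p[172,286])
D=T['d']; 
pt=np.argwhere(D[190:250,155:230]>0)[:,::-1]+[155,190]
P=depthpts("top",pt,D)
print("table z",np.median(P[:,2]))
hi=P[:,2]>0.03; print(hi.sum(),P[hi].mean(0),np.percentile(P[hi][:,2],[5,50,95]))
E
```

```text
top 26.333333333333332 [124.         147.33333333 151.66666667 184.33333333 187.        ]
side 17.666666666666668 [ 49.33333333  98.66666667 101.33333333 121.66666667 124.        ]
[186 188 173] [151 147 144] [46 44 45] [76 72 78] [58 55 56]
[126 123 111] [103 102  99] [24 27 25] [43 44 44] [7 0 0]
table z 0.0015043836391568366
155 [0.54590289 0.27627354 0.06482288] [0.04987663 0.06578797 0.07115385]
```

```bash
python3 - <<'E'
from h import *
T=np.load("top0.npz");S=np.load("side0.npz")
def comp(m,c):
    n,l=cv2.connectedComponents(m.astype(np.uint8));return (l==l[c[1],c[0]]).astype(np.uint8)
def quad(n,p,m,z):
    cs=cv2.findContours(m,cv2.RETR_EXTERNAL,cv2.CHAIN_APPROX_NONE)[0];c=max(cs,key=cv2.contourArea)[:,0].astype(float)
    w=plane(n,c,z)[:,:2]*1000
    return c,w
for n,D,c0,th in(("top",T,(330,215),(170,-6)),("side",S,(320,290),(112,0))):
    p=D['p'].astype(float)
    g=p.mean(2); b=p[:,:,0]-p[:,:,2]
    m=comp((b>8)&(g>th[0]-5) if n=="top" else (b>8)&(g>108),c0)
    m=cv2.morphologyEx(m,cv2.MORPH_CLOSE,np.ones((9,9)))
    c,w=quad(n,p,m,0.012)
    r=cv2.minAreaRect(w.astype(np.float32)); print(n,"board rect",r); print(cv2.boxPoints(r).round(1).tolist())
# depth for board
D=T['d'];px=np.array([[330,230],[320,215],[340,200]]);print(depthpts("top",px,D)*1000)
# grip
for n,D,box,th in(("top",T,(170,195,215,230),62),("side",S,(272,155,300,185),25)):
    p=D['p'].astype(float).max(2); x0,y0,x1,y1=box
    m=np.zeros(p.shape,bool); m[y0:y1,x0:x1]=p[y0:y1,x0:x1]<th
    nn,l,s,ce=cv2.connectedComponentsWithStats(m.astype(np.uint8));k=1+np.argmax(s[1:,4])
    pts=np.argwhere(l==k)[:,::-1].astype(np.float32)
    print(n,"grip px",s[k],ce[k],cv2.minAreaRect(pts))
    if n=="top":a=ce[k]
    else:b=ce[k]
print("tri",tri(a,b))
# depth of grip top
D=T['d'];pt=np.argwhere(D[190:250,155:230]>0)[:,::-1]+[155,190]
P=depthpts("top",pt,D)*1000; q=P[(P[:,2]>60)&(P[:,2]<72)]
print(len(q),q.mean(0),cv2.minAreaRect(q[:,:2].astype(np.float32)))
v=np.linalg.svd(q[:,:2]-q[:,:2].mean(0))[2][0];print("axis deg",np.degrees(np.arctan2(v[1],v[0]))%180)
# square outline
p=T['p'].astype(float).max(2);m=comp(p<110,(207,205))
c,w=quad("top",p,m,0.014)
pp=m[:,:]; 
r=cv2.minAreaRect(w.astype(np.float32));print("sq rect",r,cv2.boxPoints(r).round(1).tolist())
h=cv2.convexHull(w.astype(np.float32))[:,0];print(cv2.approxPolyDP(h,6,True)[:,0].round(1).tolist())
E
```

```text
top board rect ((557.7940063476562, -189.0704803466797), (207.37734985351562, 231.36183166503906), 7.919163703918457)
[[439.20001220703125, -88.80000305175781], [471.0, -317.8999938964844], [676.4000244140625, -289.3999938964844], [644.5999755859375, -60.20000076293945]]
side board rect ((579.2252807617188, -179.95172119140625), (247.68704223632812, 248.2288360595703), 7.9430413246154785)
[[439.3999938964844, -74.0999984741211], [473.70001220703125, -320.0], [719.0, -285.79998779296875], [684.7000122070312, -39.900001525878906]]
[[ 510.78723385 -158.01545719   19.55939804]
 [ 559.59429037 -127.44123699   14.3777629 ]
 [ 609.26827557 -193.40031448    7.3022053 ]]
top grip px [178 210  26  17 162] [190.56790123 218.45679012] ((190.52359008789062, 218.45758056640625), (26.22471809387207, 6.896129608154297), 29.05460548400879)
side grip px [280 163  11  19 115] [285.02608696 171.1826087 ] ((284.6147155761719, 171.284423828125), (8.428871154785156, 18.9649600982666), 16.699243545532227)
tri (array([0.54807527, 0.2809337 , 0.04396076]), np.float64(0.005132317210504131))
139 [546.93035183 277.61839136  66.27086832] ((546.8577270507812, 277.9892578125), (69.42971801757812, 19.54347038269043), 63.53950119018555)
axis deg 61.55751173098565
sq rect ((527.0359497070312, 288.48284912109375), (150.85049438476562, 152.07162475585938), 16.85272216796875) [[432.79998779296875, 339.3999938964844], [476.8999938964844, 193.8000030517578], [621.2999877929688, 237.60000610351562], [577.2000122070312, 383.1000061035156]]
[[573.7000122070312, 381.79998779296875], [551.0, 374.6000061035156], [470.79998779296875, 222.6999969482422], [477.1000061035156, 197.39999389648438], [599.2999877929688, 231.3000030517578], [615.5999755859375, 247.6999969482422]]
```

```bash
python3 - <<'E'
from h import *
t=np.array([(45,105),(497,47),(575,500),(110,567)])/6+[285,160]-0.4
s=np.array([(45,140),(563,45),(750,470),(158,597)])/6+[250,235]-0.4
for n,q in(("top",t),("side",s)):
    w=plane(n,q,.012)[:,:2]*1000; print(n,w.round(1).tolist(),w.mean(0),[np.linalg.norm(w[i]-w[i-1]).round(1) for i in range(4)],cv2.minAreaRect(w.astype(np.float32)))
for a,b in zip(t,[s[0],s[1],s[2],s[3]]): pass
# correspond: top order: far-left, far-right, near-right, near-left ; side order: near-left(far y),far-left,far-right,near-right
for a,b in zip(t,[s[1],s[2],s[3],s[0]]): print(tri(a,b))
# holes
th=np.array([(74,121),(485,66),(555,476),(136,535)])/6+[285,160]-.4
sh=np.array([(546,67),(724,446),(187,559),(79,151)])/6+[250,235]-.4
wt=plane("top",th,.012)[:,:2]*1000;ws=plane("side",sh,.012)[:,:2]*1000
print(wt.round(1).tolist(),ws.round(1).tolist(),wt.mean(0),ws.mean(0))
for a,b in zip(th,sh): print(tri(a,b))
for w in(wt,ws):
  v=[w[0]-w[3],w[1]-w[2]];print([np.degrees(np.arctan2(x[1],x[0])) for x in v],[np.degrees(np.arctan2(x[0],-x[1])) for x in (w[1]-w[0],w[2]-w[3])])
# corner inner at board, fence inner bottom ends from top (crop): approx
f=np.array([(93,173),(440,127)])/6+[285,160]-.4
w=plane("top",f,.012)[:,:2]*1000;print("fence inner bottom?",w)
E
```

```text
top [[683.9, -39.2], [715.7, -284.4], [469.8, -318.9], [435.1, -71.8]] [ 576.11997777 -178.55445261] [np.float64(250.9), np.float64(247.3), np.float64(248.3), np.float64(249.5)] ((575.7294921875, -179.1635284423828), (250.91720581054688, 249.46676635742188), 7.471905708312988)
side [[439.6, -77.1], [688.5, -41.8], [716.2, -290.4], [473.0, -324.2]] [ 579.32215    -183.35291917] [np.float64(249.4), np.float64(251.4), np.float64(250.2), np.float64(245.6)] ((580.7448120117188, -182.9775390625), (252.3379669189453, 250.0829620361328), 7.905843257904053)
(array([ 0.68687636, -0.03940694,  0.0092215 ]), np.float64(0.004634626281767253))
(array([ 0.71778938, -0.28575853,  0.00521726]), np.float64(0.0009993778041653453))
(array([ 0.47170346, -0.32016819,  0.00561085]), np.float64(0.0028014865201196493))
(array([ 0.43744125, -0.07197278,  0.0063415 ]), np.float64(0.004028410087341326))
[[675.1, -54.7], [705.1, -277.6], [482.6, -308.6], [452.0, -85.7]] [[677.6, -55.4], [708.6, -277.7], [485.7, -308.2], [454.8, -85.6]] [ 578.68966015 -181.65042884] [ 581.67542739 -181.7126771 ]
(array([ 0.67653603, -0.05484977,  0.01120499]), np.float64(0.0025390577944892252))
(array([ 0.7068934 , -0.27776893,  0.01188536]), np.float64(0.0033914361544033983))
(array([ 0.48411103, -0.30848084,  0.01223945]), np.float64(0.0030686005085659358))
(array([ 0.4533847 , -0.08562577,  0.0118434 ]), np.float64(0.0028235093290232987))
[np.float64(7.900584653851934), np.float64(7.941487760272973)] [np.float64(7.6834741517677845), np.float64(7.825092357652373)]
[np.float64(7.711250448292209), np.float64(7.782047427239986)] [np.float64(7.935738793418632), np.float64(7.89428664667147)]
fence inner bottom? [[ 646.54054782  -64.72366898]
 [ 671.4853483  -252.23649879]]
```

Emit:
move_arm([
  [[0,0,8.5,0,0,0,1],[0,0,8.5,0,0,0,1],[0,0,8.5,0,0,0,1],[0,0,8.5,0,0,0,1],[0,0,8.5,0,0,0,1]],
], newtons=60)

```text
clock: 0.6
tcp_pos: [0.2147, 0.5867, 0.2308]
tool_rot: [180.0, 0.0, 27.1]
force: [0.3, -0.5, 0.2]
opening: 0.0854
```

Emit:
move_arm([
  [[0,0,8.5,0,0,0,1],[0,0,8.5,0,0,0,1],[0,0,8.5,0,0,0,1],[0,0,8.5,0,0,0,1],[0,0,8.5,0,0,0,1]],
])

```text
clock: 1.1
tcp_pos: [0.2146, 0.5867, 0.2308]
tool_rot: [180.0, 0.0, -15.4]
force: [-0.2, 0.7, -0.6]
opening: 0.0856
```

Emit:
move_arm([
  [[0,0,8.5,0,0,0,1],[0,0,4.6,0,0,0,1],[0,0,0,0,0,0,1],[0,0,0,0,0,0,1]],
])

```text
clock: 1.5
tcp_pos: [0.2147, 0.5868, 0.231]
tool_rot: [180.0, -0.0, -28.0]
force: [0.4, -1.0, 0.3]
opening: 0.0855
```

```bash
cat >> h.py <<'E'
from scipy.spatial.transform import Rotation as Ro
def go(target,yaw=None):
    s=monitor.sense();R=Ro.from_euler('xyz',s['tool_rot'],degrees=True)
    print("clock",s['clock'],"tcp",(s['tcp_pos']*1000).round(1),"rot",s['tool_rot'].round(2),"F",s['force'].round(1),"M",s['wrist_torque'].round(2),"open",round(s['opening']*1000,1))
    sh=R.inv().apply(np.array(target)-s['tcp_pos'])*100
    print("shift cm in tool axes",sh.round(2))
    if yaw is not None:
        print("turn after",(R.inv()*Ro.from_euler('xyz',[180,0,yaw],degrees=True)).as_rotvec(degrees=True).round(2))
E
python3 - <<'E'
from h import *
go([.547,.2776,.18],-28.2)
T=np.load("top0.npz")
for n,q in(("bottleA",(240,150)),("bottleB",(431,203)),("roll",(420,262))):print(n,plane("top",[q],.09)*1000)
print(monitor.sense()['joint_positions'].round(1))
E
```

```text
clock 1.5 tcp [214.7 586.8 231. ] rot [ 1.7997e+02 -1.0000e-02 -2.8050e+01] F [ 0.4 -1.   0.3] M [-0.01 -0.06 -0.03] open 85.5
shift cm in tool axes [43.86 11.66  5.11]
turn after [ 0.03 -0.01  0.15]
bottleA [[752.96526137 124.25082254  90.        ]]
bottleB [[ 585.5697871  -461.39755407   90.        ]]
roll [[ 405.83012412 -419.81169503   90.        ]]
[69.8 20.2 93.6 -0.  66.2 97.8]
```

Emit:
move_arm([
  [[0,0,0,4.4,1.2,0.5,1],[0,0,0,4.4,1.2,0.5,1],[0,0,0,4.4,1.2,0.5,1],[0,0,0,4.4,1.2,0.5,1],[0,0,0,4.4,1.2,0.5,1]],
])

```text
clock: 2.0
tcp_pos: [0.3813, 0.4287, 0.2061]
tool_rot: [-180.0, -0.0, -28.0]
force: [0.6, 0.7, 0.3]
opening: 0.0855
```

Emit:
move_arm([
  [[0,0,0,4.4,1.1,0.5,1],[0,0,0,4.4,1.1,0.5,1],[0,0,0,4.4,1.1,0.5,1],[0,0,0,4.4,1.1,0.5,1],[0,0,0,4.2,1.1,0.5,1]],
])

```text
clock: 2.5
tcp_pos: [0.5478, 0.2771, 0.1811]
tool_rot: [-180.0, -0.0, -28.1]
force: [0.6, 0.3, 0.3]
opening: 0.0853
```

Emit:
move_arm([
  [[0,0,0,0,0,0,1],[0,0,0,0,0,0,1]],
])

```text
clock: 2.7
tcp_pos: [0.5468, 0.2777, 0.1809]
tool_rot: [180.0, 0.0, -28.2]
force: [-0.1, 0.8, -0.7]
opening: 0.0854
```

```bash
python3 - <<'E'
from h import *
go([.547,.2776,.1],-28.2)
p,d=imaging.capture("side");crop("side",p,240,110,110,100,6,"pics/s1.png")
E
```

```text
clock 2.7 tcp [546.8 277.7 180.9] rot [ 1.7997e+02  4.0000e-02 -2.8230e+01] F [-0.1  0.8 -0.7] M [0.06 0.   0.03] open 85.4
shift cm in tool axes [ 0.03 -0.    8.09]
turn after [ 0.03  0.04 -0.03]
```

View pics/s1.png

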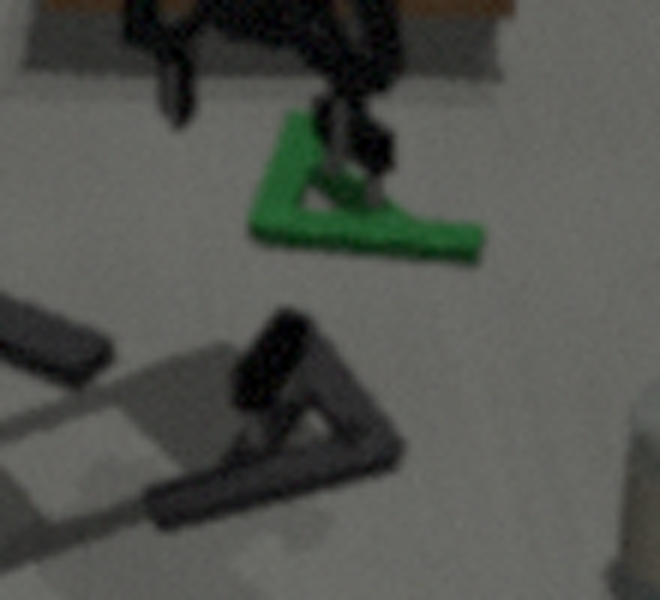

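The close crop shows the small dark square at about (283,175) in the full side picture, with the gripper above it. The candidates in the top picture are the green square (120,198), the large dark square (155,293) and the small dark square (195,215). The small dark one is the one meant. Next I descend.

Emit:
move_arm([
  [[0,0,0,0,0,4,1],[0,0,0,0,0,4,1],[0,0,0,0,0,3,1],[0,0,0,0,0,2,1],[0,0,0,0,0,1.7,1]],
])

```text
clock: 3.25
tcp_pos: [0.5448, 0.2798, 0.033]
tool_rot: [179.9, 0.1, -28.0]
force: [0.4, 0.3, -0.2]
opening: 0.0858
```

Emit:
move_arm([
  [[0,0,0,0,0,0,1],[0,0,0,0,0,0,0],[0,0,0,0,0,0,-0.3],[0,0,0,0,0,0,-0.5]],
])

```text
clock: 3.65
tcp_pos: [0.547, 0.2793, 0.0356]
tool_rot: [-179.9, -0.1, -28.2]
force: [0.2, 0.7, 0.7]
opening: 0.0438
```

```bash
python3 - <<'E'
from h import *
go([.547,.2776,.0333],-28.2)
p,d=imaging.capture("side");crop("side",p,240,110,110,100,6,"pics/s2.png")
E
```

```text
clock 3.65 tcp [547.  279.3  35.6] rot [-1.7991e+02 -6.0000e-02 -2.8170e+01] F [0.2 0.7 0.7] M [-0.02 -0.04  0.  ] open 43.8
shift cm in tool axes [0.08 0.15 0.23]
turn after [-0.09 -0.06  0.03]
```

View pics/s2.png

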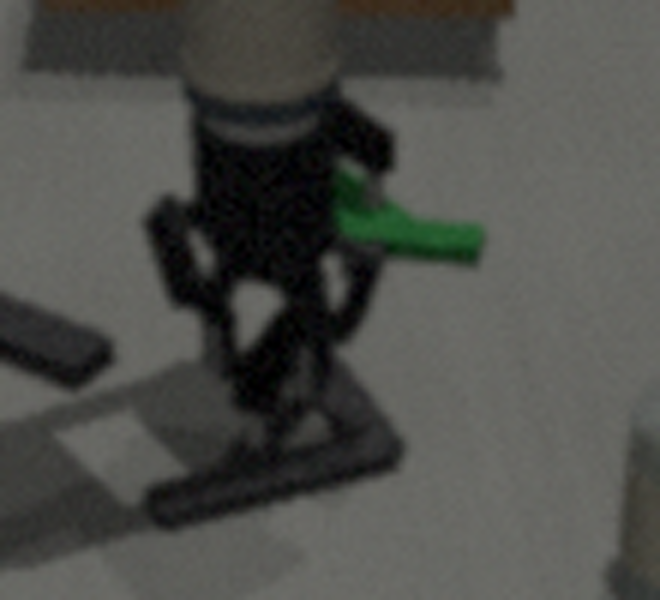

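The fingers straddle the grip bar at about (285,170) in the full picture, and nothing else is touched. Closing.

Emit:
move_arm([
  [[0,0,0,0,0,0,-1],[0,0,0,0,0,0,-1],[0,0,0,0,0,0,-1],[0,0,0,0,0,0,-1],[0,0,0,0,0,0,-1]],
], newtons=100)

```text
clock: 4.2
tcp_pos: [0.5471, 0.2789, 0.0352]
tool_rot: [-179.9, -0.0, -28.2]
force: [-0.1, -0.8, 6.3]
opening: 0.0188
```

```bash
python3 - <<'E'
from h import *
go([.547,.2776,.0333],-28.2)
E
```

```text
clock 4.2 tcp [547.1 278.9  35.2] rot [-1.7993e+02 -4.0000e-02 -2.8210e+01] F [-0.1 -0.8  6.3] M [0.1  0.33 0.11] open 18.8
shift cm in tool axes [0.05 0.12 0.19]
turn after [-0.07 -0.04 -0.01]
```

Emit:
move_arm([
  [[0,0,0,0,0,-1,-1],[0,0,0,0,0,-2,-1],[0,0,0,0,0,-3,-1],[0,0,0,0,0,-3,-1],[0,0,0,0,0,-2,-1]],
])

```text
clock: 4.7
tcp_pos: [0.5465, 0.2786, 0.1463]
tool_rot: [-180.0, -0.0, -28.2]
force: [0.6, -0.0, -3.9]
opening: 0.0188
```

Emit:
move_arm([
  [[0,0,3,0,0,0,-1],[0,0,3,0,0,0,-1],[0,0,3,0,0,0,-1],[0,0,0,0,0,0,-1]],
])

```text
clock: 5.1
tcp_pos: [0.5459, 0.2783, 0.1442]
tool_rot: [179.9, 0.0, -37.3]
force: [0.2, -0.2, -4.6]
opening: 0.0188
```

```bash
python3 - <<'E'
from h import *
go([.52,.12,.145],-37.2)
go([.582,-.1744,.145],-37.2)
p,d=imaging.capture("side");crop("side",p,240,100,110,100,6,"pics/s3.png")
p,d=imaging.capture("top");crop("top",p,140,160,110,100,6,"pics/t3.png")
E
```

```text
clock 5.1 tcp [545.9 278.3 144.2] rot [ 1.7994e+02  3.0000e-02 -3.7250e+01] F [ 0.2 -0.2 -4.6] M [ 0.07  0.08 -0.  ] open 18.8
shift cm in tool axes [ 7.52 14.16 -0.07]
turn after [ 0.06  0.03 -0.05]
clock 5.1 tcp [545.9 278.3 144.2] rot [ 1.7994e+02  3.0000e-02 -3.7250e+01] F [ 0.2 -0.2 -4.6] M [ 0.07  0.08 -0.  ] open 18.8
shift cm in tool axes [30.28 33.84 -0.06]
turn after [ 0.06  0.03 -0.05]
```

View pics/s3.png

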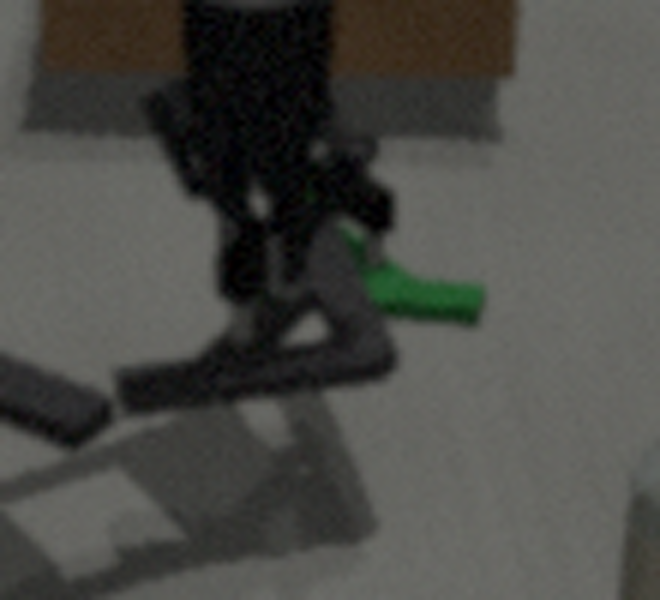

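View pics/t3.png

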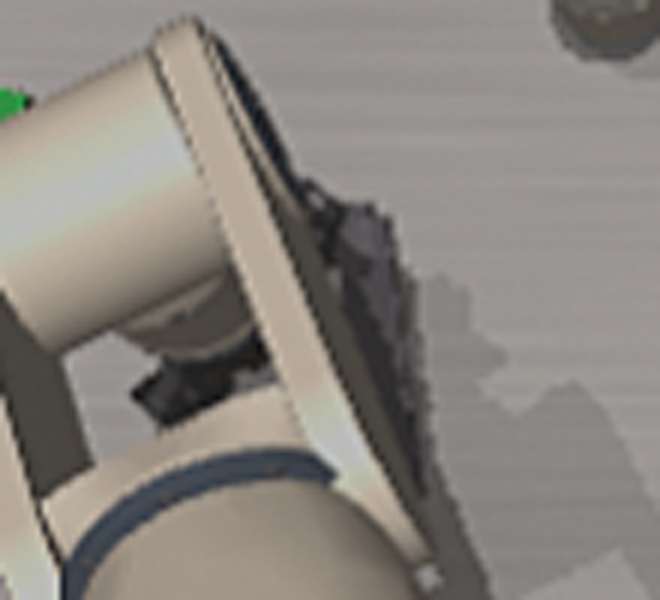

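The square hangs level in the grip, with its legs visible at about (280,160) in the full side picture. Carrying it to the jig.

Emit:
move_arm([
  [[0,0,0,1.5,1.7,0,-1],[0,0,0,2.8,3.1,0,-1],[0,0,0,2.8,3.1,0,-1],[0,0,0,2.8,3.1,0,-1],[0,0,0,2.8,3.1,0,-1]],
])

```text
clock: 5.7
tcp_pos: [0.5621, 0.088, 0.1443]
tool_rot: [180.0, 0.0, -37.1]
force: [0.7, 0.4, -4.9]
opening: 0.0186
```

Emit:
move_arm([
  [[0,0,0,2.8,3.1,0,-1],[0,0,0,2.8,3.1,0,-1],[0,0,0,2.8,3.1,0,-1],[0,0,0,2.8,3.1,0,-1],[0,0,0,2.8,3.1,0,-1]],
])

```text
clock: 6.2
tcp_pos: [0.5799, -0.1203, 0.1443]
tool_rot: [180.0, 0.0, -37.1]
force: [0.2, 0.1, -5.4]
opening: 0.0184
```

Emit:
move_arm([
  [[0,0,0,2.0,2.4,0,-1],[0,0,0,1.6,1.8,0,-1],[0,0,0,0,0,0,-1],[0,0,0,0,0,0,-1]],
])

```text
clock: 6.6
tcp_pos: [0.5831, -0.1741, 0.1441]
tool_rot: [180.0, 0.0, -37.2]
force: [0.4, 1.0, -4.3]
opening: 0.0184
```

```bash
python3 - <<'E'
from h import *
go([.582,-.1744,.08],-37.2)
p,d=imaging.capture("side");crop("side",p,230,190,170,150,5,"pics/s4.png")
p,d=imaging.capture("top");crop("top",p,270,140,130,120,6,"pics/t4.png")
E
```

```text
clock 6.6 tcp [ 583.1 -174.1  144.1] rot [ 1.800e+02  5.000e-02 -3.723e+01] F [ 0.4  1.  -4.3] M [0.06 0.06 0.01] open 18.4
shift cm in tool axes [-0.06  0.09  6.41]
turn after [ 0.    0.05 -0.03]
```

View pics/s4.png

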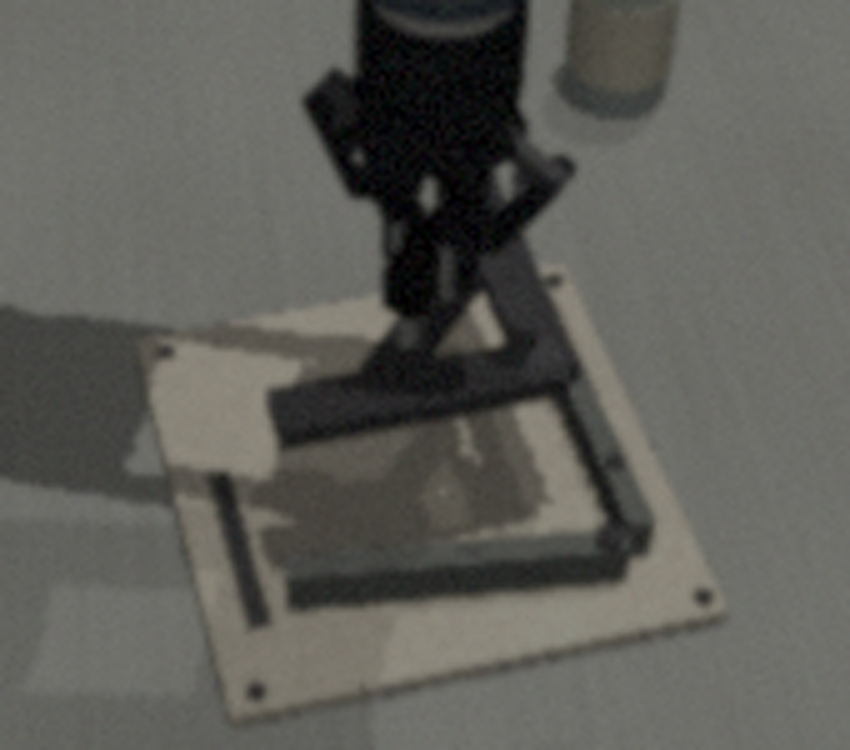

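View pics/t4.png

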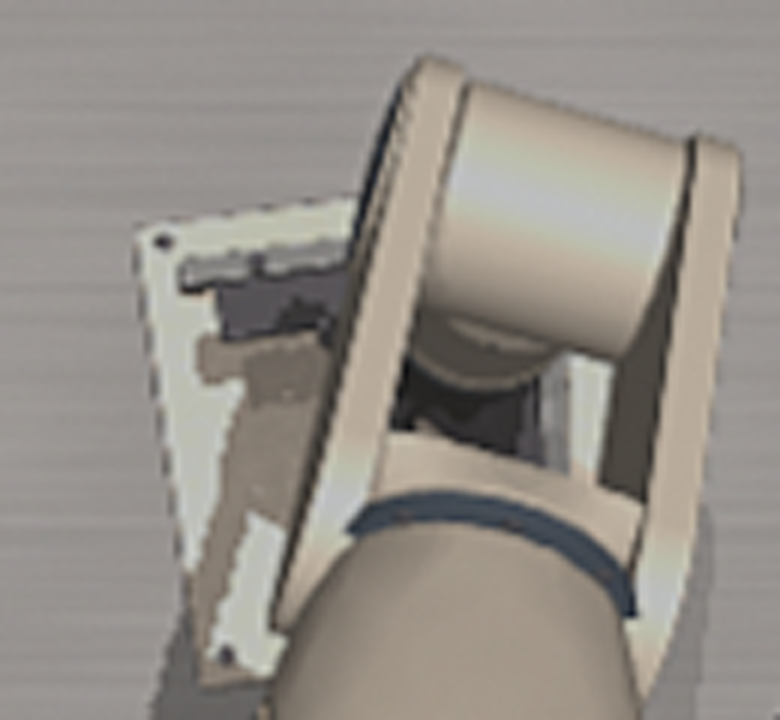

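The square sits over the board, clear of the fence at (345,275) and of the guide at (340,350) in the full side picture. Lowering.

Emit:
move_arm([
  [[0,0,0,0,0,2,-1],[0,0,0,0,0,3,-1],[0,0,0,0,0,2,-1],[0,0,0,0,0,1,-1],[0,0,0,0,0,0.6,-1]],
])

```text
clock: 7.2
tcp_pos: [0.5832, -0.1729, 0.0576]
tool_rot: [180.0, 0.1, -37.1]
force: [-0.3, 0.1, -4.8]
opening: 0.0183
```

Emit:
move_arm([
  [[0,0,0,0,0,0,-1],[0,0,0,0,0,0.3,-1],[0,0,0,0,0,0.2,-1],[0,0,0,0,0,0.2,-1]],
])

```text
clock: 7.6
tcp_pos: [0.5839, -0.174, 0.0518]
tool_rot: [-180.0, -0.1, -37.2]
force: [0.6, -0.2, -4.9]
opening: 0.0186
```

```bash
python3 - <<'E'
from h import *
go([.582,-.1744,.0472],-37.2)
p,d=imaging.capture("side");crop("side",p,230,190,170,150,5,"pics/s5.png")
E
```

```text
clock 7.6 tcp [ 583.9 -174.    51.8] rot [-1.7998e+02 -6.0000e-02 -3.7200e+01] F [ 0.6 -0.2 -4.9] M [0.01 0.08 0.02] open 18.6
shift cm in tool axes [-0.12  0.15  0.46]
turn after [-0.02 -0.06 -0.  ]
```

View pics/s5.png

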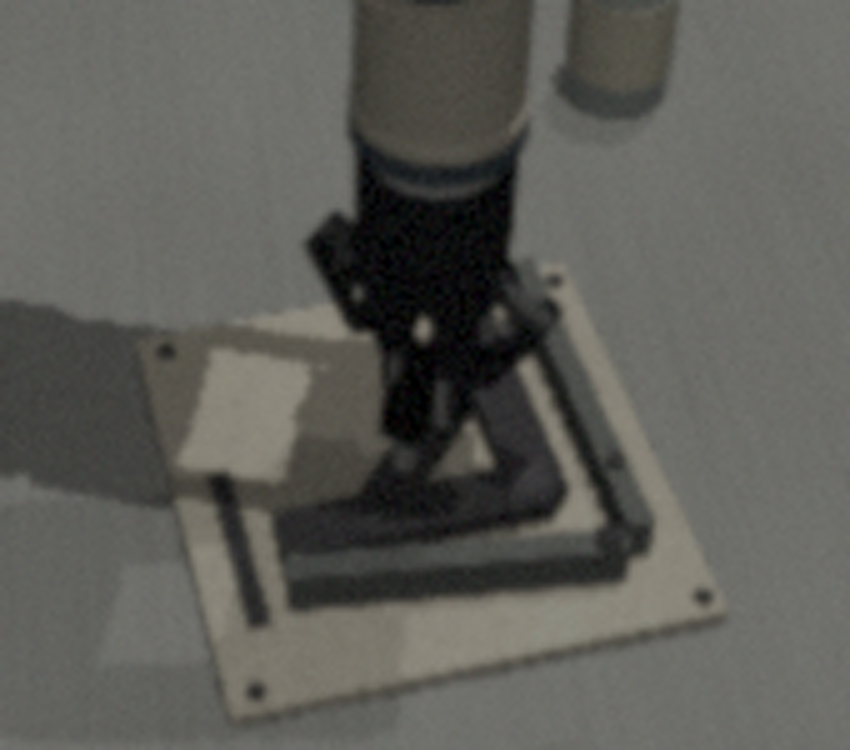

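The square sits between the rails, just above the board, clear of the fence (heel at crop (560,490)) and of the guide. I creep down until contact.

Emit:
move_arm([
  [[0,0,0,0,0,0.2,-1],[0,0,0,0,0,0.2,-1],[0,0,0,0,0,0,-1]],
])

```text
clock: 7.95
tcp_pos: [0.5836, -0.1739, 0.0473]
tool_rot: [-180.0, -0.0, -37.2]
force: [-0.9, 0.3, -4.1]
opening: 0.0187
```

Emit:
move_arm([
  [[0,0,0,0,0,0.1,-1],[0,0,0,0,0,0,-1],[0,0,0,0,0,0,-1]],
])

```text
clock: 8.25
tcp_pos: [0.5837, -0.1739, 0.0472]
tool_rot: [-180.0, -0.0, -37.2]
force: [-2.5, 0.4, 5.9]
opening: 0.0186
```

Contact with the board happens at TCP z 47.2 mm, as computed (about 10 N change). Next I slide toward the fence: jig +x is tool (0.707, -0.707), jig -y is tool (0.707, 0.707).

Emit:
move_arm([
  [[0,0,0,0.2,-0.2,0,-1],[0,0,0,0.2,-0.2,0,-1],[0,0,0,0.2,-0.2,0,-1],[0,0,0,0.2,-0.2,0,-1],[0,0,0,0.2,-0.2,0,-1]],
])

```text
clock: 8.75
tcp_pos: [0.5975, -0.1721, 0.0472]
tool_rot: [180.0, -0.0, -37.2]
force: [-4.1, -0.4, 6.2]
opening: 0.0185
```

Emit:
move_arm([
  [[0,0,0,0.07,-0.07,0,-1],[0,0,0,0.07,-0.07,0,-1],[0,0,0,0,0,0,-1]],
])

```text
clock: 9.05
tcp_pos: [0.5997, -0.1718, 0.0472]
tool_rot: [-180.0, -0.0, -37.2]
force: [-2.3, 0.4, 5.6]
opening: 0.0184
```

```bash
cat >> h.py <<'E'
J=Ro.from_euler('z',7.84,degrees=True)
def jig():
    s=monitor.sense();R=Ro.from_euler('xyz',s['tool_rot'],degrees=True)
    g=s['tcp_pos'];x=J.inv().apply(g-[.580,-.1817,0])*1000
    print("t",s['clock'],"tcp in jig mm",x.round(1),"to home",(np.array([25,-25])-x[:2]).round(1),"rot",s['tool_rot'].round(2),"F jig",J.inv().apply(s['force']).round(1),"M",J.inv().apply(s['wrist_torque']).round(2))
E
python3 - <<'E'
from h import *
jig()
E
```

```text
t 9.05 tcp in jig mm [20.9  7.1 47.2] to home [  4.1 -32.1] rot [-1.7999e+02 -3.0000e-02 -3.7200e+01] F jig [-2.2  0.7  5.6] M [0.29 0.6  0.  ]
```

Emit:
move_arm([
  [[0,0,0,0.07,-0.07,0,-1],[0,0,0,0.07,-0.07,0,-1],[0,0,0,0,0,0,-1]],
])

```text
clock: 9.35
tcp_pos: [0.6006, -0.1717, 0.0472]
tool_rot: [179.9, 0.1, -37.2]
force: [-5.7, -2.1, 9.3]
opening: 0.0186
```

Emit:
move_arm([
  [[0,0,0,0.07,-0.07,0,-1],[0,0,0,0,0,0,-1]],
])

```text
clock: 9.55
tcp_pos: [0.6006, -0.1717, 0.0472]
tool_rot: [179.9, 0.1, -37.2]
force: [-10.8, -2.8, 13.5]
opening: 0.0185
```

```bash
python3 - <<'E'
from h import *
jig()
E
```

```text
t 9.55 tcp in jig mm [21.8  7.1 47.2] to home [  3.2 -32.1] rot [ 1.7987e+02  1.4000e-01 -3.7190e+01] F jig [-11.1  -1.3  13.5] M [-0.04  1.56  0.  ]
```

Emit:
move_arm([
  [[0,0,0,0,0,-0.05,-1],[0,0,0,0.2,0.2,0,-1],[0,0,0,0.2,0.2,0,-1],[0,0,0,0.2,0.2,0,-1],[0,0,0,0,0,0,-1]],
])

```text
clock: 10.05
tcp_pos: [0.6016, -0.1789, 0.0472]
tool_rot: [179.9, 0.2, -37.2]
force: [-8.1, 4.0, 9.2]
opening: 0.0184
```

```bash
python3 - <<'E'
from h import *
jig()
E
```

```text
t 10.05 tcp in jig mm [21.8 -0.1 47.2] to home [  3.2 -24.9] rot [179.94   0.23 -37.2 ] F jig [-7.4  5.   9.2] M [0.75 1.14 0.07]
```

Emit:
move_arm([
  [[0,0,0,0.2,0.2,0,-1],[0,0,0,0.2,0.2,0,-1],[0,0,0,0.2,0.2,0,-1],[0,0,0,0,0,0,-1]],
])

```text
clock: 10.45
tcp_pos: [0.6027, -0.1868, 0.0472]
tool_rot: [180.0, 0.3, -37.2]
force: [-9.2, 5.7, 10.8]
opening: 0.0189
```

```bash
python3 - <<'E'
from h import *
jig()
E
```

```text
t 10.45 tcp in jig mm [21.8 -8.2 47.2] to home [  3.2 -16.8] rot [179.96   0.26 -37.22] F jig [-8.3  6.9 10.8] M [ 1.14  1.09 -0.01]
```

Emit:
move_arm([
  [[0,0,0,0.2,0.2,0,-1],[0,0,0,0.2,0.2,0,-1],[0,0,0,0.1,0.1,0,-1],[0,0,0,0,0,0,-1]],
])

```text
clock: 10.85
tcp_pos: [0.6036, -0.1936, 0.0472]
tool_rot: [180.0, 0.3, -37.2]
force: [-9.1, 6.9, 10.2]
opening: 0.0184
```

```bash
python3 - <<'E'
from h import *
jig()
p,d=imaging.capture("side");crop("side",p,230,190,170,150,5,"pics/s6.png")
E
```

```text
t 10.85 tcp in jig mm [ 21.8 -15.   47.2] to home [  3.2 -10. ] rot [179.97   0.27 -37.22] F jig [-8.1  8.1 10.2] M [1.24 1.04 0.04]
```

View pics/s6.png

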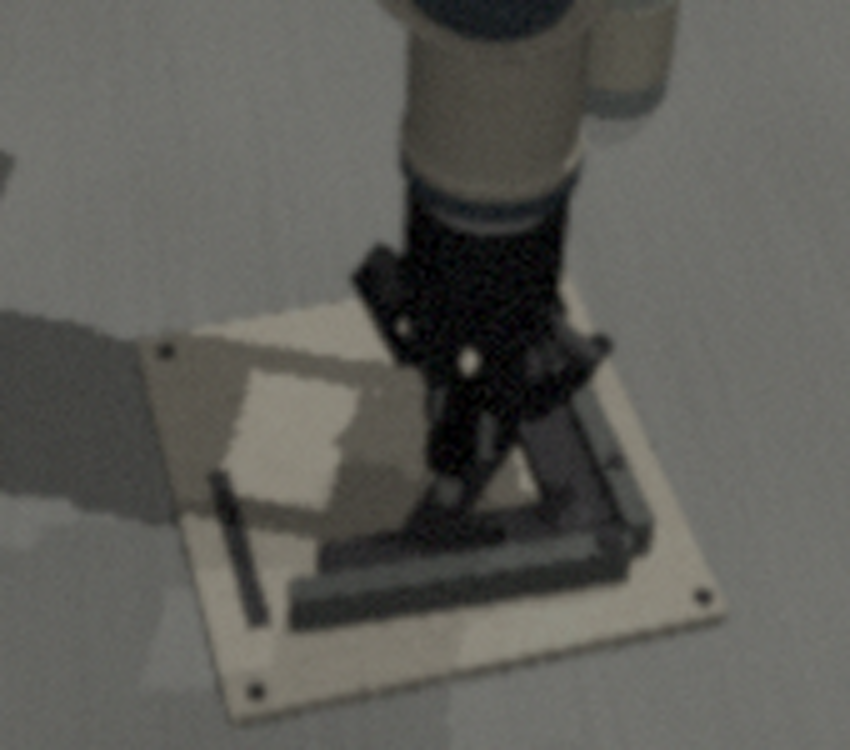

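The square slides along the fence and the guide is already being pushed out (its near end at crop (290,610)). Creeping on.

Emit:
move_arm([
  [[0,0,0,0.15,0.15,0,-1],[0,0,0,0.15,0.15,0,-1],[0,0,0,0,0,0,-1]],
])

```text
clock: 11.2
tcp_pos: [0.6042, -0.1978, 0.0472]
tool_rot: [180.0, 0.3, -37.2]
force: [-8.5, 6.8, 10.2]
opening: 0.0186
```

Emit:
move_arm([
  [[0,0,0,0.07,0.07,0,-1],[0,0,0,0.07,0.07,0,-1],[0,0,0,0,0,0,-1]],
])

```text
clock: 11.5
tcp_pos: [0.6044, -0.1996, 0.0473]
tool_rot: [180.0, 0.3, -37.2]
force: [-9.8, 9.1, 10.5]
opening: 0.0185
```

```bash
python3 - <<'E'
from h import *
jig()
E
```

```text
t 11.5 tcp in jig mm [ 21.8 -21.   47.3] to home [ 3.2 -4. ] rot [179.98   0.28 -37.22] F jig [-8.5 10.3 10.5] M [ 1.42  1.05 -0.03]
```

Emit:
move_arm([
  [[0,0,0,0.07,0.07,0,-1],[0,0,0,0,0,0,-1],[0,0,0,0,0,0,-1]],
])

```text
clock: 11.8
tcp_pos: [0.6046, -0.2005, 0.0472]
tool_rot: [180.0, 0.3, -37.2]
force: [-10.0, 9.4, 10.7]
opening: 0.0185
```

```bash
python3 - <<'E'
from h import *
jig()
E
```

```text
t 11.8 tcp in jig mm [ 21.8 -21.9  47.2] to home [ 3.2 -3.1] rot [179.98   0.28 -37.21] F jig [-8.6 10.7 10.7] M [ 1.44  1.02 -0.02]
```

Emit:
move_arm([
  [[0,0,0,0.07,0.07,0,-1],[0,0,0,0,0,0,-1],[0,0,0,0,0,0,-1]],
])

```text
clock: 12.1
tcp_pos: [0.6047, -0.2014, 0.0472]
tool_rot: [180.0, 0.3, -37.2]
force: [-9.9, 8.9, 11.0]
opening: 0.0185
```

Emit:
move_arm([
  [[0,0,0,0.07,0.07,0,-1],[0,0,0,0,0,0,-1],[0,0,0,0,0,0,-1]],
])

```text
clock: 12.4
tcp_pos: [0.6048, -0.2023, 0.0472]
tool_rot: [180.0, 0.3, -37.2]
force: [-9.3, 9.6, 11.3]
opening: 0.0186
```

```bash
python3 - <<'E'
from h import *
jig()
E
```

```text
t 12.4 tcp in jig mm [ 21.8 -23.8  47.2] to home [ 3.2 -1.2] rot [179.99   0.29 -37.22] F jig [-7.9 10.8 11.3] M [1.57 1.02 0.04]
```

Emit:
move_arm([
  [[0,0,0,0.07,0.07,0,-1],[0,0,0,0,0,0,-1],[0,0,0,0,0,0,-1]],
])

```text
clock: 12.7
tcp_pos: [0.6048, -0.2024, 0.0473]
tool_rot: [-180.0, 0.4, -37.2]
force: [-9.6, 13.5, 13.0]
opening: 0.0185
```

Emit:
move_arm([
  [[0,0,0,0.07,0.07,0,-1],[0,0,0,0,0,0,-1],[0,0,0,0,0,0,-1]],
])

```text
clock: 13.0
tcp_pos: [0.6048, -0.2026, 0.0473]
tool_rot: [-179.9, 0.4, -37.2]
force: [-11.0, 17.9, 15.0]
opening: 0.0185
```

```bash
python3 - <<'E'
from h import *
jig()
E
```

```text
t 13.0 tcp in jig mm [ 21.7 -24.1  47.3] to home [ 3.3 -0.9] rot [-179.95    0.41  -37.21] F jig [-8.4 19.2 15. ] M [2.85 0.91 0.2 ]
```

Emit:
move_arm([
  [[0,0,0,0.07,-0.07,0,-1],[0,0,0,0.07,-0.07,0,-1],[0,0,0,0,0,0,-1],[0,0,0,0,0,0,-1]],
])

```text
clock: 13.4
tcp_pos: [0.6049, -0.2025, 0.0474]
tool_rot: [179.9, 0.6, -37.2]
force: [-18.6, 16.2, 21.3]
opening: 0.0185
```

```bash
python3 - <<'E'
from h import *
jig(); go([.6048,-.2026,.0472],-37.2)
p,d=imaging.capture("side");crop("side",p,230,190,170,150,5,"pics/s7.png")
E
```

```text
t 13.4 tcp in jig mm [ 21.8 -24.   47.4] to home [ 3.2 -1. ] rot [179.94   0.57 -37.21] F jig [-16.2  18.6  21.3] M [2.63 2.02 0.11]
clock 13.4 tcp [ 604.9 -202.5   47.4] rot [179.94   0.57 -37.21] F [-18.6  16.2  21.3] M [2.33 2.36 0.11] open 18.5
shift cm in tool axes [0.   0.01 0.02]
turn after [ 0.06  0.57 -0.01]
```

View pics/s7.png

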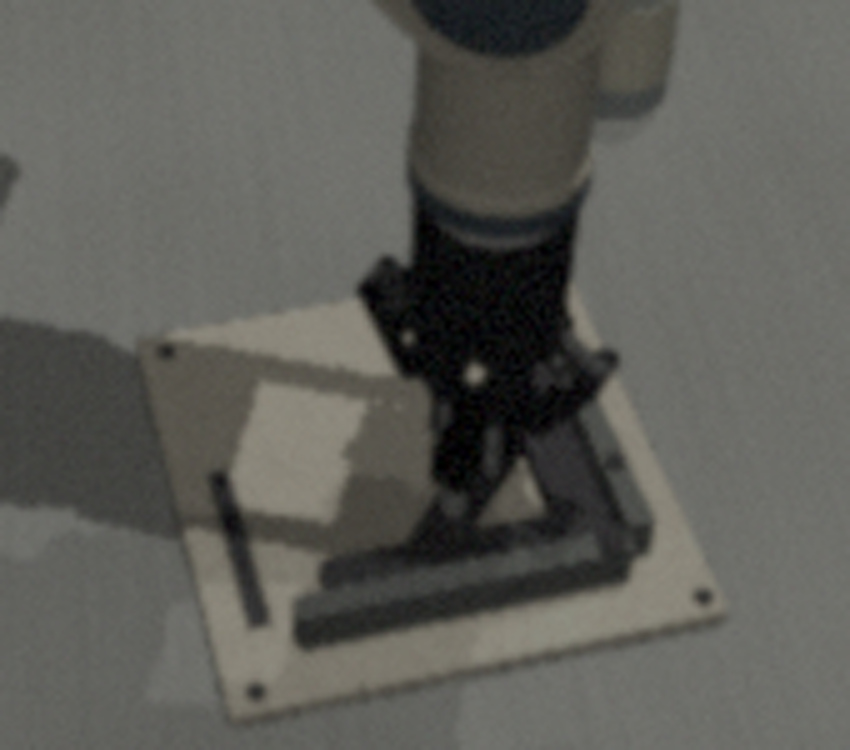

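Emit:
move_arm([
  [[0,0.3,0,0,0,0,-1],[0,0.3,0,0,0,0,-1],[0,0,0,0,0,0,-1],[0,0,0,0,0,0,-1]],
])

```text
clock: 13.85
tcp_pos: [0.6049, -0.2025, 0.0472]
tool_rot: [179.9, -0.0, -37.2]
force: [-17.0, 17.1, 19.9]
opening: 0.0184
```

```bash
python3 - <<'E'
from h import *
jig(); go([.6048,-.2026,.0472],-37.2)
E
```

```text
t 13.85 tcp in jig mm [ 21.8 -24.   47.2] to home [ 3.2 -1. ] rot [ 1.7994e+02 -1.0000e-02 -3.7220e+01] F jig [-14.5  19.2  19.9] M [3.02 2.26 0.1 ]
clock 13.85 tcp [ 604.9 -202.5   47.2] rot [ 1.7994e+02 -1.0000e-02 -3.7220e+01] F [-17.   17.1  19.9] M [2.68 2.65 0.1 ] open 18.4
shift cm in tool axes [ 0.    0.01 -0.  ]
turn after [ 0.06 -0.01 -0.02]
```

```bash
python3 - <<'E'
from h import *
p,d=imaging.capture("side");np.savez("side8.npz",p=p,d=d);crop("side",p,280,260,85,65,9,"pics/s8.png")
p,d=imaging.capture("top");np.savez("top8.npz",p=p,d=d);crop("top",p,285,160,100,100,6,"pics/t8.png")
E
```

```text
(no output)
```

View pics/s8.png

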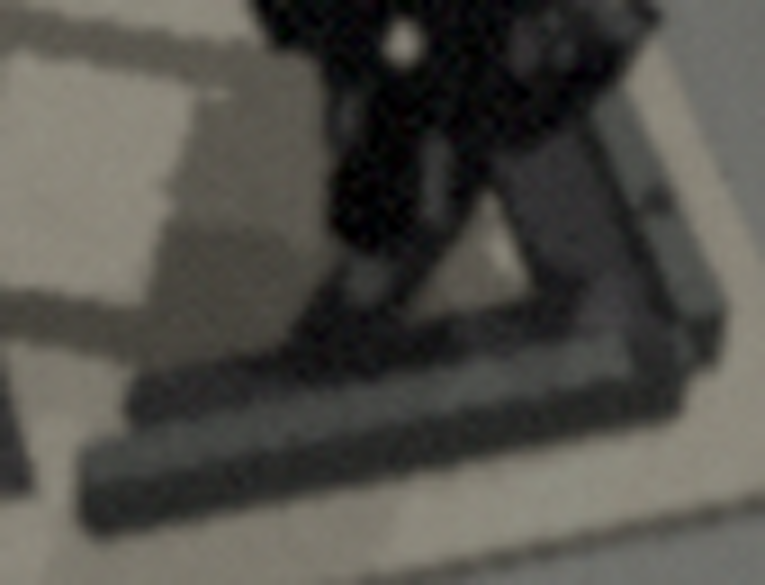

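View pics/t8.png

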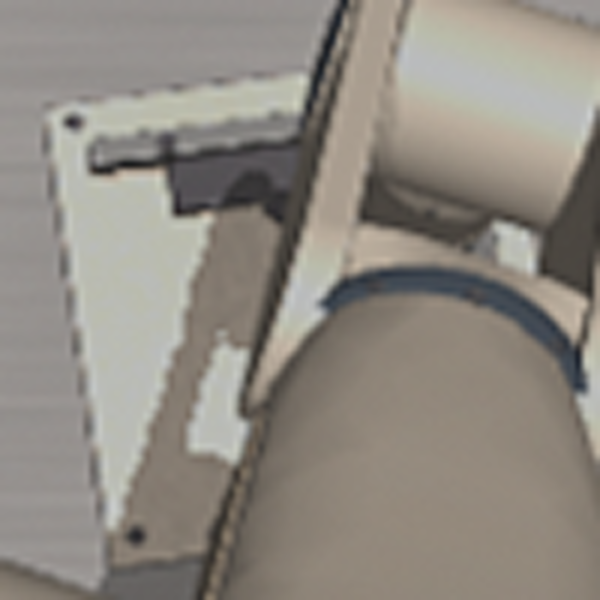

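```bash
python3 - <<'E'
from h import *
def edge(S,x0,x1,dy,label,z):
    g=cv2.GaussianBlur(S['p'].astype(np.float32).mean(2),(0,0),.7)
    pts=[]
    for x in range(x0,x1):
        yg=int(round(dy(x)));seg=g[yg-5:yg+6,x];gr=np.diff(seg);k=np.argmax(np.abs(gr))
        if 0<k<9:
            a,b,c=np.abs(gr[k-1:k+2]);off=.5*(a-c)/(a-2*b+c)
            pts.append((x,yg-5+k+.5+off))
    w=plane("side",pts,z)[:,:2]*1000
    for _ in range(3):
        vx,vy,a,b=cv2.fitLine(w.astype(np.float32),cv2.DIST_HUBER,0,.01,.01).ravel()
        r=(w-[a,b])@[-vy,vx];w=w[abs(r)<1.5]
    ang=(np.degrees(np.arctan2(vy,vx))+90)%180-90
    print(label,len(w),"deg",round(ang,2),"rms",r.std().round(2)); return
S=np.load("side8.npz");S0=np.load("side0.npz")
ln=lambda p,q:(lambda x:p[1]+(q[1]-p[1])*(x-p[0])/(q[0]-p[0]))
c=lambda x,y:(280+x/9,260+y/9)
edge(S,296,350,ln(c(110,533),c(660,420)),"guide outer bottom",.012)
edge(S,292,348,ln(c(90,447),c(600,335)),"guide top/leg boundary",.040)
for s,l in((S0,"start"),(S,"now")):
    edge(s,283,365,ln((250+158/6,235+597/6),(250+750/6,235+470/6)),"board -y edge "+l,.012)
s=lambda x,y:(250+x/6,235+y/6)
edge(S0,291,352,ln(s(232,460),s(625,425)),"guide outer bottom start",.012)
E
```

```text
guide outer bottom 54 deg 7.74 rms 0.28
guide top/leg boundary 25 deg 8.11 rms 0.54
board -y edge start 82 deg 7.92 rms 0.29
board -y edge now 82 deg 7.99 rms 0.3
guide outer bottom start 61 deg -0.13 rms 0.38
```

Emit:
move_arm([
  [[0,0,-0.2,0.04,-0.04,0,-1],[0,0,0,0.03,-0.03,0,-1],[0,0,0,0,0,0,-1],[0,0,0,0,0,0,-1]],
])

```text
clock: 14.35
tcp_pos: [0.6049, -0.2025, 0.0472]
tool_rot: [179.9, 0.1, -37.0]
force: [-21.3, 15.1, 22.6]
opening: 0.0186
```

```bash
python3 - <<'E'
from h import *
jig(); go([.6048,-.2026,.0472],-37.2)
E
```

```text
t 14.35 tcp in jig mm [ 21.8 -24.   47.2] to home [ 3.2 -1. ] rot [ 1.7989e+02  7.0000e-02 -3.7050e+01] F jig [-19.   17.8  22.6] M [ 2.9   2.8  -0.16]
clock 14.35 tcp [ 604.9 -202.5   47.2] rot [ 1.7989e+02  7.0000e-02 -3.7050e+01] F [-21.3  15.1  22.6] M [ 2.5   3.17 -0.16] open 18.6
shift cm in tool axes [-0.    0.01 -0.  ]
turn after [0.11 0.07 0.15]
```

```bash
cat > edge.py <<'E'
from h import *
def edge(S,x0,x1,dy,label,z):
    g=cv2.GaussianBlur(S.astype(np.float32).mean(2),(0,0),.7)
    pts=[]
    for x in range(x0,x1):
        yg=int(round(dy(x)));seg=g[yg-5:yg+6,x];gr=np.diff(seg);k=np.argmax(np.abs(gr))
        if 0<k<9:
            a,b,c=np.abs(gr[k-1:k+2]);pts.append((x,yg-4.5+k+.5*(a-c)/(a-2*b+c)))
    w=plane("side",pts,z)[:,:2]*1000
    for _ in range(3):
        vx,vy,a,b=cv2.fitLine(w.astype(np.float32),cv2.DIST_HUBER,0,.01,.01).ravel()
        r=(w-[a,b])@[-vy,vx];w=w[abs(r)<1.5]
    print(label,len(w),"deg",round((np.degrees(np.arctan2(vy,vx))+90)%180-90,2),"rms",r.std().round(2))
ln=lambda p,q:(lambda x:p[1]+(q[1]-p[1])*(x-p[0])/(q[0]-p[0]))
c=lambda x,y:(280+x/9,260+y/9)
S=np.mean([imaging.capture("side")[0].astype(float) for _ in range(6)],0)
cv2.imwrite("pics/savg.png",cv2.resize(S[255:330,280:365,::-1],None,fx=9,fy=8,interpolation=cv2.INTER_CUBIC))
edge(S,296,350,ln(c(110,533),c(660,420)),"guide outer bottom",.012)
edge(S,292,348,ln(c(90,447),c(600,335)),"guide top/leg boundary",.040)
edge(S,283,365,ln((250+158/6,235+597/6),(250+750/6,235+470/6)),"board -y edge",.012)
jig()
E
python3 edge.py
```

```text
guide outer bottom 54 deg 7.83 rms 0.26
guide top/leg boundary 8 deg 17.5 rms 0.59
board -y edge 82 deg 8.0 rms 0.29
t 14.65 tcp in jig mm [ 21.8 -24.   47.2] to home [ 3.2 -1. ] rot [ 1.7989e+02  8.0000e-02 -3.7040e+01] F jig [-18.1  17.3  22.4] M [ 2.97  2.78 -0.08][ WARN:0@7.126] global loadsave.cpp:1063 imwrite_ Unsupported depth image for selected encoder is fallbacked to CV_8U.
```

View pics/savg.png

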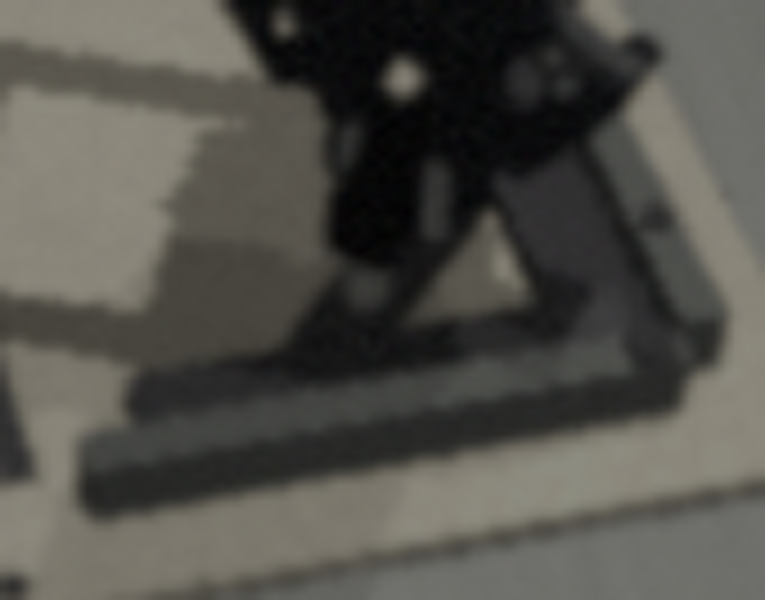

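Emit:
move_arm([
  [[0,0,0,0,0,0,-1],[0,0,0,0,0,0,-1],[0,0,0,0,0,0,-1],[0,0,0,0,0,0,-1],[0,0,0,0,0,0,-1]],
])

```text
clock: 15.15
tcp_pos: [0.6049, -0.2025, 0.0472]
tool_rot: [179.9, 0.1, -37.0]
force: [-20.6, 14.2, 23.3]
opening: 0.019
```

```bash
python3 - <<'E'
from h import *
jig()
p,d=imaging.capture("side");cv2.imwrite("pics/final.png",p[:,:,::-1])
a=np.load("side0.npz")['p'].astype(int)
for n,b in(("roll",(225,345,280,410)),("bottleB",(320,340,360,410))):
    x0,y0,x1,y1=b;print(n,"mean abs diff",abs(p[y0:y1,x0:x1].astype(int)-a[y0:y1,x0:x1]).mean().round(2))
E
```

```text
t 15.15 tcp in jig mm [ 21.8 -24.   47.2] to home [ 3.2 -1. ] rot [ 1.7989e+02  7.0000e-02 -3.7050e+01] F jig [-18.4  16.9  23.3] M [ 2.93  2.8  -0.16]
roll mean abs diff 7.88
bottleB mean abs diff 7.38
```

View pics/final.png

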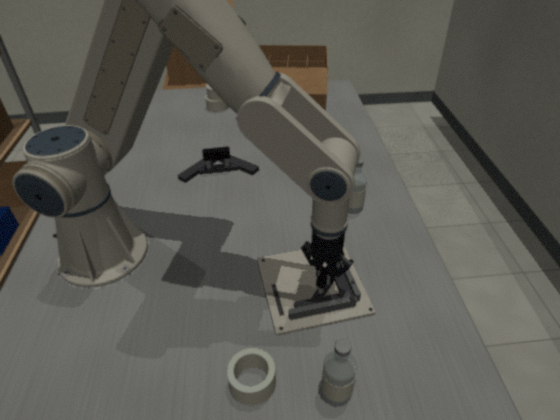

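The final picture shows the roll at (251,375) and the bottles at (338,375) and (355,190), where they stood at the start. The square is in the corner of the rails at (340,300). Handing in.

```bash
python3 -c "
from workcell import ticket,monitor
print(ticket.close_job()); print(monitor.sense()['clock'])"
```

```text
the job is handed in; nothing more can be done
None
the job is handed in; nothing more can be done
```

I picked up the small dark square by its grip and laid it on the board. I slid it slowly against the fence, then along the fence until the guide stopped it. I handed in at 15.2 s, still holding it there with about 18 N against the fence, 17 N against the guide and 23 N down on the board.

- **Seating:** contact was clear on both rails. I levelled out a 0.6° tilt that the pushing had caused, leaving about 0.1°. The square's yaw, from the tool, is about 7.95°, against about 7.9° for the jig.
- **Guide:** in the images it stands at 7.83°, against 7.9 to 8.0° for the board. That makes it square to within about 0.15°, which is about the accuracy of the measurement.
- **Disagreements:**
  - The fence stopped the square about 3 mm earlier in x than my camera estimate predicted, and the guide about 1 mm earlier in y. I took the contact as the truth.
  - The edge fit on the line between the guide's top and the leg became unusable, so I dropped it.
  - The picture difference for the roll and the second bottle was about 7 grey levels. I have not explained it, but all three objects look to be where they stood in the final picture.

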